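# Stack the prototype boards on the open pile and weigh them down

## Task

One of the two piles of boards on the desk carries the steel weight; the other pile is open. Stack every loose board flat, centred and square on the open pile, one on another, all the long boards first and the short ones on top of them, then move the weight over from the other pile and set it gently on the middle of the new stack, lying the same way as the boards. Leave the flask, the mug and the screwdriver where they are.

Things in the scene. Friction and masses are not known exactly. Their poses are not given: they have to be found in the camera images.
- tray_a: one of two low grey trays, 172 x 112 mm, 6 mm thick, fixed to the desk; origin at the centre of its underside, on the desk; x along its 172 mm side, z up. Centred and square on it stands a pile of wide plywood boards, 150 x 92 mm, which does not move; its top is somewhere between 25 and 77 mm above the desk (unknown, differs between piles). Its weight, if any, is weight_a; if absent, this pile is the open one
- tray_b: one of two low grey trays, 172 x 112 mm, 6 mm thick, fixed to the desk; origin at the centre of its underside, on the desk; x along its 172 mm side, z up. Centred and square on it stands a pile of wide plywood boards, 150 x 92 mm, which does not move; its top is somewhere between 25 and 77 mm above the desk (unknown, differs between piles). Its weight, if any, is weight_b; if absent, this pile is the open one
- weight_a: plain steel bar used as a weight, 100 x 45 mm and 22 mm thick, 0.55 to 0.85 kg, lying flat at the start on the pile of tray_a, loose; origin at the centre of its underside; x along its 100 mm side, z up. Exactly one of weight_a and weight_b is there, the other is absent
- weight_b: plain steel bar used as a weight, 100 x 45 mm and 22 mm thick, 0.55 to 0.85 kg, lying flat at the start on the pile of tray_b, loose; origin at the centre of its underside; x along its 100 mm side, z up. Exactly one of weight_a and weight_b is there, the other is absent
- long_1: long plywood board, 120 x 68 mm, 14 mm thick, 45 to 130 g, with a dark screw hole in each corner, lying flat on the desk; origin at the centre of the board (7 mm above its underside); x along its 120 mm side, y along its 68 mm side, z up. May be absent: two or three of the three are there
- long_2: long plywood board, 120 x 68 mm, 14 mm thick, 45 to 130 g, with a dark screw hole in each corner, lying flat on the desk; origin at the centre of the board (7 mm above its underside); x along its 120 mm side, y along its 68 mm side, z up. May be absent: two or three of the three are there
- long_3: long plywood board, 120 x 68 mm, 14 mm thick, 45 to 130 g, with a dark screw hole in each corner, lying flat on the desk; origin at the centre of the board (7 mm above its underside); x along its 120 mm side, y along its 68 mm side, z up. May be absent: two or three of the three are there
- short_1: short plywood board, 80 x 68 mm, 14 mm thick, 45 to 130 g, with a dark screw hole in each corner, lying flat on the desk; origin at the centre of the board (7 mm above its underside); x along its 80 mm side, y along its 68 mm side, z up. May be absent: two or three of the three are there
- short_2: short plywood board, 80 x 68 mm, 14 mm thick, 45 to 130 g, with a dark screw hole in each corner, lying flat on the desk; origin at the centre of the board (7 mm above its underside); x along its 80 mm side, y along its 68 mm side, z up. May be absent: two or three of the three are there
- short_3: short plywood board, 80 x 68 mm, 14 mm thick, 45 to 130 g, with a dark screw hole in each corner, lying flat on the desk; origin at the centre of the board (7 mm above its underside); x along its 80 mm side, y along its 68 mm side, z up. May be absent: two or three of the three are there
- flask: steel drinking flask, 72 mm across, 225 mm tall, standing on the desk off to one side; origin at the centre of its underside. A bystander: leave it alone
- screwdriver: screwdriver lying on the desk off to one side; origin under its middle, x along it. A bystander: leave it alone
- mug: white mug, 80 mm across, 90 mm tall, standing on the desk beyond the piles; origin at the centre of its underside, handle at +y. A bystander: leave it alone
Things that resemble listed ones, but are neither listed nor needed, are in the scene too. Leave any red look-alike of the short_1 alone.

How it is judged (in metres and radians):
At the end, for the whole second after the job is handed in: The weight lies flat over the tray that was open at the start, within 20 mm of its centre and 0.2 rad of its length. Every board that is there lies flat beneath the weight, within 25 mm of the weight's centre and 0.2 rad of its length, every short board higher than every long one; all at rest (horizontal distance between weight_a and tray_b below 0.02 m and angle between the x axis of weight_a and the x axis of tray_b, either way round below 0.2 rad and angle between each of weight_a, weight_b's own z axis and vertical below 0.08 rad and linear speed of each of weight_a, weight_b, long_1, long_2, long_3, short_1, short_2, short_3 below 0.01 m/s and horizontal distance between each of long_1, long_2, long_3, short_1, short_2, short_3 and weight_a below 0.025 m and angle between the x axis of each of long_1, long_2, long_3, short_1, short_2, short_3 and the x axis of weight_a, either way round below 0.2 rad and z of each of long_1, long_2, long_3, short_1, short_2, short_3 in the frame of weight_a below -0.004 m and horizontal distance between weight_b and tray_a below 0.02 m and angle between the x axis of weight_b and the x axis of tray_a, either way round below 0.2 rad and horizontal distance between each of long_1, long_2, long_3, short_1, short_2, short_3 and weight_b below 0.025 m and angle between the x axis of each of long_1, long_2, long_3, short_1, short_2, short_3 and the x axis of weight_b, either way round below 0.2 rad and z of each of long_1, long_2, long_3, short_1, short_2, short_3 in the frame of weight_b below -0.004 m and angle between the z axis of each of long_1, long_2, long_3, short_1, short_2, short_3 and the z axis of tray_a, either way round below 0.08 rad and z of each of short_1, short_2, short_3 in the frame of long_1 above 0.008 m and z of each of short_1, short_2, short_3 in the frame of long_2 above 0.008 m and z of each of short_1, short_2, short_3 in the frame of long_3 above 0.008 m); the robot touches nothing.
It fails at once if the flask is moved more than 3 cm (distance of flask from where it was at the start of the episode above 0.03 m).
It fails at once if the screwdriver is moved more than 3 cm (distance of screwdriver from where it was at the start of the episode above 0.03 m).
It fails at once if the mug is moved more than 3 cm (distance of mug from where it was at the start of the episode above 0.03 m).
It fails at once if the steel weight is dropped or pressed onto a board with more than 60 N (contact force between any of weight_a, weight_b and long_1 above 60 N or contact force between any of weight_a, weight_b and long_2 above 60 N or contact force between any of weight_a, weight_b and long_3 above 60 N or contact force between any of weight_a, weight_b and short_1 above 60 N or contact force between any of weight_a, weight_b and short_2 above 60 N or contact force between any of weight_a, weight_b and short_3 above 60 N).
Of long_1, long_2, long_3 only 2 to 3 are there at a start; the rules pass over those that are not, and their reading is None.
Of short_1, short_2, short_3 only 2 to 3 are there at a start; the rules pass over those that are not, and their reading is None.
Of weight_a, weight_b only 1 to 1 are there at a start; the rules pass over those that are not, and their reading is None.
At some moment in a run one of long_1, long_2, long_3, short_1, short_2, short_3 may be knocked a few centimetres aside while the robot is not near it.
It also fails if it takes over 210 s, if anything falls off the work surface, if the arm or the gripper's body presses on something with over 40 N, if the wrist force passes 120 N, or if a joint passes its speed limit or range.

## Robot

A 6-joint arm with a two-finger parallel gripper is mounted at the origin on the work surface. World frame = base frame: x ahead of the robot, y to its left, z up, the work surface at z = 0. Lengths are in mm, angles in rad, forces in N, time in s.
With the tool pointing down it reaches from about 375 to 925 mm from the base axis. Payload 5.7 kg.
Tool frame: the origin (TCP) lies midway between the tips of the shut fingers; the grasp point (between the pads) lies arm.hold_point_z behind it (arm.hold_point_z is the distance from the TCP to the grasp point, in mm); z points along the fingers, y is the line along which they close (so a half turn about z gives the same grasp; the last joint's range is limited). The gripper opens to 88 mm and grips with 3 to 60 N. Pads are 20 mm wide; open, the fingers measure 115 mm over their backs; the gripper's body (75 mm by 178 mm) begins 61 mm behind the grasp point.
Start: joints at [-1.459, 0.359, 1.51, -0, 1.272, -0.115], TCP at [134.903, -584.605, 222.623] pointing down, gripper open.
Joint ranges: [-2.97, 2.97], [-1.01, 2.36], [0.21, 2.38], [-0.96, 4.11], [0.2, 2.71], [-2.98, 2.98]. Speed limits (rad/s): [2.39, 2.39, 3.14, 3.14, 3.14, 3.14].

## Interface

Orientations are given as a 3x3 rotation matrix whose columns are the frame's x, y, z axes.
In Python, from bench import arm, camera, models gives the robot as it stands.
- The arm moves only by the shell command python3 -m inch 'ROWS' [FORCE]. ROWS is JSON, a list of rows, each an object of numbers: "x", "y", "z": the shift along the tool's x, y, z in mm; "spin": the turn about the tool's z in rad; "hand": the gripper's target within -1 to 1 (shut at 1, half-way at 0, fully open at -1). A call has 1 to 20 rows; each row is the pose to reach, as a shift and turn from the pose commanded when the call began, along the tool's axes at that moment; what a row does not reach only later rows make up. A row lasts 1/12 s, in which the tool goes at most 41.7 mm and 7.16 degrees, less where a joint would pass 70% of its speed; a pose out of reach is approached as far as the arm can. A call with a gripper value outside its range is refused whole. The fingers move at their own pace and stop on an object; FORCE is the grip in N (left out, the last holds). Time passes only in rows, so rows that repeat a pose let the fingers close. It gives the time, the measured TCP pose, the force, the opening and the grip force at its end, in the units of the state.
- arm.read_state(): the state, without advancing time (a new reading comes with each control period).
- camera(name): name is "scene" or "top" or "wrist"; returns a dict with "frame" (420x560x3 uint8, blue, green, red), "camera_matrix" (3x3 intrinsics, pixels), "eye" and "rotation" of the camera in the world. Camera axes: x right, y down, z forward; pixel columns grow to the right and rows downward; lengths in mm; the calibration is good to about 2 mm. A picture is of the moment at which its call begins. There is no depth.
- arm.close_job(): hands the job in; it is judged then, once.
Trained networks look in the newest picture that a camera, given by its name, has taken for a name from the list of things; names that differ only in an ending like _2 or _b are one class to them, and where a whole thing is asked for, a point or a joint stands for the part that bears it (a point fixed in the world has none). Each returns a list of dicts, best first, with "confidence" (0 to 1); they miss things now and then, are a little off and sometimes report something else, mostly with a low value. They report only what shows in the picture. A call takes as long as a camera call. They do not tell look-alikes from the thing itself.
- models.spot_in(name, camera): "location" ([x, y, z] in mm, in the coordinates of the camera as it stood for that picture, good to about 4 mm: the middle of the surface that is visible of it).
- models.landmark_of(name, camera): "location" ([x, y, z] in mm, in the coordinates of the camera as it stood for that picture, good to about 4 mm: a listed point, or the origin of a listed thing).
The state is a dict: "time_s": time; "joint_pos": joint angles; "qvel": joint speeds; "effort": joint torques, N m; "tcp_pos": TCP position; "tool_rot": TCP orientation; "force": force on the tool from outside, world axes, zero at the start; "ft_torque": the same for the moment, N m; "grip_width": finger opening in mm; "grip_force": force on a finger pad.
Only numpy, scipy, OpenCV 4.12 (cv2) and the standard library are available. Lean on these libraries where they do the work, as an engineer would, in place of code of your own. Each camera call takes 0.05 s, during which the arm holds its last target. There are 200 camera calls.

## Working session

There is one attempt and no reset: what is moved stays moved. The work goes in short steps, Python scripts to look and compute and a shell command to move; the robot and the scene stay as the last step left them, time stands still between calls to the robot, and variables do not carry over. Pictures are saved under pics/ and viewed, at most 14 in all, crops included, and the job is handed in when it is done.

```bash
mkdir -p pics; ls; cat > h.py <<'E'
import numpy as np, cv2
from bench import arm, camera, models
def px2w(c,u,v,z):
    K=np.array(c["camera_matrix"]);R=np.array(c["rotation"]);e=np.array(c["eye"])
    d=R@np.linalg.inv(K)@np.array([u,v,1.]); return e+d*(z-e[2])/d[2]
def w2px(c,p):
    q=np.array(c["rotation"]).T@(np.array(p,float)-np.array(c["eye"])); q=np.array(c["camera_matrix"])@q; return q[:2]/q[2]
def snap(n,f):
    c=camera(n); cv2.imwrite("pics/"+f,c["frame"]); return c
def net(c,name,cam,fn="landmark_of"):
    for r in getattr(models,fn)(name,cam):
        p=np.array(c["rotation"])@np.array(r["location"])+np.array(c["eye"]); print(name,cam,fn,round(r["confidence"],2),p.round(0),w2px(c,p).round(0))
E
python3 - <<'E'
from h import *
for n in ("top","scene"):
    c=snap(n,n+"0.png"); print(n,np.array(c["eye"]).round(0),np.array(c["rotation"]).round(2).tolist(),np.array(c["camera_matrix"]).round(0).tolist())
    for o in ("tray_a","weight_a","long_1","short_1","flask","mug","screwdriver"): net(c,o,n)
a=cv2.imread("pics/top0.png")
s=arm.read_state();print(s,arm.hold_point_z)
E
```

```text
pics
top [ 451.   -7. 1140.] [[-0.0, -0.99, 0.14], [-1.0, 0.0, 0.01], [-0.01, -0.14, -0.99]] [[390.0, 0.0, 280.0], [0.0, 390.0, 210.0], [0.0, 0.0, 1.0]]
weight_a top landmark_of 0.96 [632. 128.  70.] [234. 199.]
long_1 top landmark_of 0.9 [423. -72.   7.] [305. 274.]
long_1 top landmark_of 0.65 [506. 389.  13.] [146. 245.]
short_1 top landmark_of 0.95 [ 496. -396.   10.] [418. 248.]
short_1 top landmark_of 0.85 [403. 209.   6.] [207. 282.]
short_1 top landmark_of 0.82 [445.  83.  12.] [252. 267.]
flask top landmark_of 0.96 [ 655. -418.   -1.] [421. 195.]
mug top landmark_of 0.88 [776. -10.  -3.] [284. 156.]
screwdriver top landmark_of 0.75 [658. 411.   3.] [142. 194.]
scene [1230. -424.  653.] [[0.58, 0.5, -0.65], [0.82, -0.36, 0.45], [-0.01, -0.79, -0.61]] [[393.0, 0.0, 280.0], [0.0, 393.0, 208.0], [0.0, 0.0, 1.0]]
tray_a scene landmark_of 0.59 [631. 127.  -3.] [321. 216.]
weight_a scene landmark_of 0.92 [624. 130.  72.] [322. 191.]
long_1 scene landmark_of 0.9 [423. -67.   9.] [218. 200.]
long_1 scene landmark_of 0.62 [504. 395.   4.] [360. 162.]
short_1 scene landmark_of 0.67 [408
[... 450 characters left out ...]
9e+00, -1.15079737e-01]), 'qvel': array([-0.00067708,  0.00056191, -0.00033534,  0.00135962, -0.00094504,
       -0.00018701]), 'effort': array([-6.83768103e-04, -5.15268373e+01, -2.71120852e+01,  6.73100841e-02,
        2.47045018e-02, -2.78052107e-05]), 'tcp_pos': array([ 134.8983956 , -584.61769505,  222.63708872]), 'tool_rot': array([[ 9.74394011e-01,  2.24847304e-01, -2.78825164e-05],
       [ 2.24847305e-01, -9.74394010e-01,  5.31513645e-05],
       [-1.52176160e-05, -5.80596799e-05, -9.99999998e-01]]), 'force': array([-0.26949935,  0.54236904, -0.02493576]), 'ft_torque': array([-0.0231453 , -0.0304371 , -0.07362186]), 'grip_force': 0.0, 'grip_width': 88.01825262363} 18.700000000000003
```

View pics/top0.png

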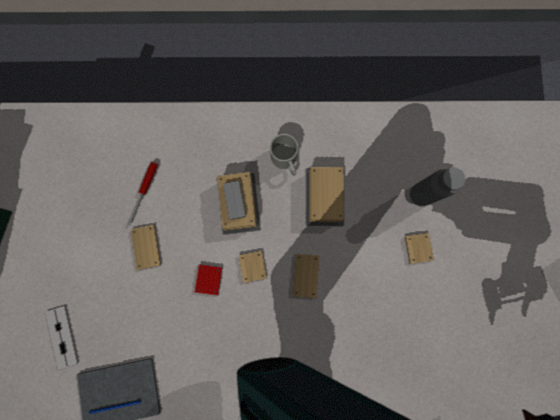

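View pics/scene0.png

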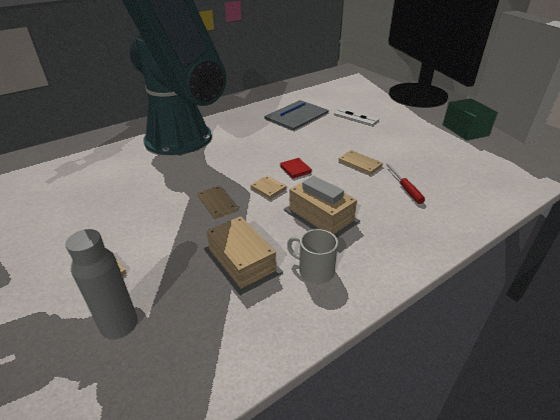

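The top view shows longs at (305,275) and (146,246), and shorts at (252,266) and (418,248). A red look-alike sits at (208,279). The open pile is at (326,195) and the weight pile at (237,200). The arm hides the area below (240–400, 360).

```bash
python3 - <<'E'
from h import *
c=camera("top");f=c["frame"];hsv=cv2.cvtColor(f,cv2.COLOR_BGR2HSV)
m=((hsv[...,0]>8)&(hsv[...,0]<28)&(hsv[...,1]>70)).astype(np.uint8)
m=cv2.morphologyEx(m,cv2.MORPH_CLOSE,np.ones((3,3)))
for k in cv2.findContours(m,cv2.RETR_EXTERNAL,cv2.CHAIN_APPROX_NONE)[0]:
    if cv2.contourArea(k)<150: continue
    z=14
    w=np.array([px2w(c,*p[0],z)[:2] for p in k],np.float32)
    r=cv2.minAreaRect(w); b=cv2.boxPoints(r); 
    e=[b[1]-b[0],b[2]-b[1]]; l=max(e,key=np.linalg.norm)
    print(cv2.boundingRect(k),np.round(r[0]),np.round(r[1]),"long-axis deg",round(np.degrees(np.arctan2(l[1],l[0]))%180,1))
cv2.imwrite("pics/m.png",cv2.resize(np.hstack([f[140:310,110:450]]),None,fx=2.3,fy=2.3,interpolation=cv2.INTER_CUBIC))
E
```

```text
(293, 254, 26, 44) [421. -72.] [ 67. 120.] long-axis deg 174.9
(239, 251, 27, 32) [447.  81.] [80. 68.] long-axis deg 10.4
(405, 233, 28, 30) [ 498. -398.] [79. 69.] long-axis deg 7.7
(131, 225, 30, 45) [503. 389.] [120.  70.] long-axis deg 11.4
(217, 172, 40, 58) [637. 128.] [165. 102.] long-axis deg 6.3
(309, 167, 35, 55) [ 656. -135.] [101. 162.] long-axis deg 179.3
```

View pics/m.png

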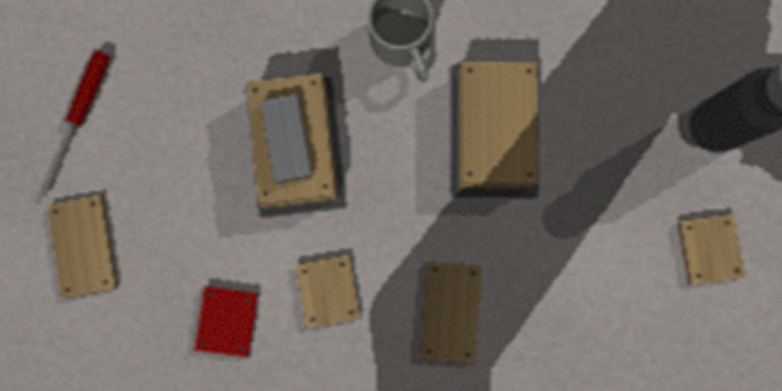

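```bash
cat >> h.py <<'E'
def goal(x,y,z,deg):
    s=arm.read_state();R=np.array(s["tool_rot"]);d=R.T@(np.array([x,y,z])-s["tcp_pos"])
    a=np.arctan2(R[1,0],R[0,0]);t=np.radians(deg)-a;t=(t+np.pi/2)%np.pi-np.pi/2
    print("row",d.round(1),"spin",round(-t,3),"ang",round(np.degrees(a),1),"dist",np.linalg.norm(d).round())
def wood(n="wrist",z=14,fn=None):
    c=camera(n);f=c["frame"]
    if fn: cv2.imwrite("pics/"+fn,f)
    hsv=cv2.cvtColor(f,cv2.COLOR_BGR2HSV)
    m=((hsv[...,0]>8)&(hsv[...,0]<28)&(hsv[...,1]>70)).astype(np.uint8)
    m=cv2.morphologyEx(m,cv2.MORPH_OPEN,np.ones((3,3)));m=cv2.morphologyEx(m,cv2.MORPH_CLOSE,np.ones((7,7)))
    for k in cv2.findContours(m,cv2.RETR_EXTERNAL,cv2.CHAIN_APPROX_NONE)[0]:
        if cv2.contourArea(k)<150: continue
        w=np.array([px2w(c,*p[0],z)[:2] for p in k],np.float32)
        r=cv2.minAreaRect(w); b=cv2.boxPoints(r); e=[b[1]-b[0],b[2]-b[1]]; l=max(e,key=np.linalg.norm)
        print(cv2.boundingRect(k),np.round(r[0]),np.round(r[1]),"long-axis deg",round((np.degrees(np.arctan2(l[1],l[0]))+90)%180-90,1))
    return c
E
python3 -c "
from h import *
goal(421,-72,180,-5.1);goal(421,-72,3,-5.1)"
```

```text
row [ 394.  -435.2   42.7] spin 0.316 ang 13.0 dist 589.0
row [ 394.  -435.2  219.7] spin 0.316 ang 13.0 dist 627.0
```

```bash
python3 -m inch '[{"x":394,"y":-435,"z":43,"spin":0.316,"hand":-1},{"x":394,"y":-435,"z":43,"spin":0.316,"hand":-1},{"x":394,"y":-435,"z":43,"spin":0.316,"hand":-1},{"x":394,"y":-435,"z":43,"spin":0.316,"hand":-1},{"x":394,"y":-435,"z":43,"spin":0.316,"hand":-1},{"x":394,"y":-435,"z":43,"spin":0.316,"hand":-1},{"x":394,"y":-435,"z":43,"spin":0.316,"hand":-1},{"x":394,"y":-435,"z":43,"spin":0.316,"hand":-1},{"x":394,"y":-435,"z":43,"spin":0.316,"hand":-1},{"x":394,"y":-435,"z":43,"spin":0.316,"hand":-1},{"x":394,"y":-435,"z":43,"spin":0.316,"hand":-1},{"x":394,"y":-435,"z":43,"spin":0.316,"hand":-1},{"x":394,"y":-435,"z":43,"spin":0.316,"hand":-1},{"x":394,"y":-435,"z":43,"spin":0.316,"hand":-1},{"x":394,"y":-435,"z":43,"spin":0.316,"hand":-1},{"x":394,"y":-435,"z":43,"spin":0.316,"hand":-1},{"x":394,"y":-435,"z":43,"spin":0.316,"hand":-1},{"x":394,"y":-435,"z":43,"spin":0.316,"hand":-1},{"x":394,"y":-435,"z":43,"spin":0.316,"hand":-1}]' 20
python3 -c "
from h import *
c=wood(fn='w1.png');print(np.array(c['eye']).round(),np.array(c['rotation']).round(2).tolist())
goal(421,-72,180,-5.1)"
```

```text
time_s: 2.43
tcp_pos: [420.5, -73.6, 179.8]
tool_rot: [[0.996, -0.091, -0.0], [-0.091, -0.996, -0.0], [-0.0, 0.0, -1.0]]
force: [-0.1, -0.1, 0.2]
grip_width: 87.6
grip_force: 0.0
(484, 416, 76, 4) [ 118. -338.] [90.  5.] long-axis deg 84.7
(454, 327, 40, 72) [ 201. -277.] [104.  36.] long-axis deg 12.4
(60, 327, 39, 72) [242. 166.] [ 36. 103.] long-axis deg -22.5
(59, 128, 102, 98) [446.  80.] [79. 72.] long-axis deg 10.8
(236, 126, 75, 123) [421. -71.] [ 67. 119.] long-axis deg -4.9
(268, 0, 86, 9) [ 574. -116.] [69.  6.] long-axis deg 84.8
(0, 0, 94, 69) [579. 113.] [48. 86.] long-axis deg -83.3
[502. -81. 342.] [[-0.09, -0.95, -0.3], [-1.0, 0.09, 0.03], [0.0, 0.3, -0.95]]
row [ 0.4 -1.6 -0.2] spin -0.003 ang -5.3 dist 2.0
```

View pics/w1.png

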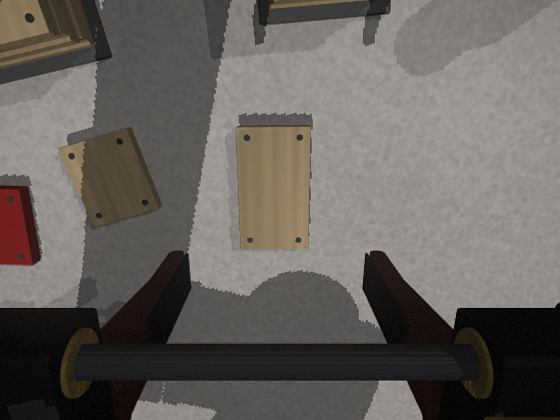

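The wrist view puts the long board in the middle, px (273,187), at (421,-71) and -4.9°. I'll grasp it.

```bash
python3 -m inch '[{"x":0.5,"y":-2.5,"z":60,"hand":-1},{"x":0.5,"y":-2.5,"z":140,"hand":-1},{"x":0.5,"y":-2.5,"z":140,"hand":-1},{"x":0.5,"y":-2.5,"z":140,"hand":-1},{"x":0.5,"y":-2.5,"z":165,"hand":-1},{"x":0.5,"y":-2.5,"z":176,"hand":-1},{"x":0.5,"y":-2.5,"z":176,"hand":-1},{"x":0.5,"y":-2.5,"z":176,"hand":1},{"x":0.5,"y":-2.5,"z":176,"hand":1},{"x":0.5,"y":-2.5,"z":176,"hand":1},{"x":0.5,"y":-2.5,"z":176,"hand":1},{"x":0.5,"y":-2.5,"z":176,"hand":1},{"x":0.5,"y":-2.5,"z":176,"hand":1}]' 25
```

```text
invalid input
```

```bash
python3 -m inch '[{"x":0.5,"y":-2.5,"z":60,"spin":0,"hand":-1},{"x":0.5,"y":-2.5,"z":140,"spin":0,"hand":-1},{"x":0.5,"y":-2.5,"z":140,"spin":0,"hand":-1},{"x":0.5,"y":-2.5,"z":140,"spin":0,"hand":-1},{"x":0.5,"y":-2.5,"z":165,"spin":0,"hand":-1},{"x":0.5,"y":-2.5,"z":176,"spin":0,"hand":-1},{"x":0.5,"y":-2.5,"z":176,"spin":0,"hand":-1},{"x":0.5,"y":-2.5,"z":176,"spin":0,"hand":1},{"x":0.5,"y":-2.5,"z":176,"spin":0,"hand":1},{"x":0.5,"y":-2.5,"z":176,"spin":0,"hand":1},{"x":0.5,"y":-2.5,"z":176,"spin":0,"hand":1},{"x":0.5,"y":-2.5,"z":176,"spin":0,"hand":1}]' 25
```

```text
time_s: 3.48
tcp_pos: [422.5, -70.2, 4.7]
tool_rot: [[0.996, -0.089, 0.002], [-0.089, -0.996, -0.001], [0.002, 0.001, -1.0]]
force: [-2.6, -2.5, 8.1]
grip_width: 68.2
grip_force: 25.0
```

```bash
python3 - <<'E'
import cv2,numpy as np
a=cv2.imread("pics/top0.png")[155:235,300:355];b=cv2.imread("pics/scene0.png")[205:300,195:295]
g=lambda i:cv2.resize(i,None,fx=5,fy=5,interpolation=cv2.INTER_CUBIC)
a,b=g(a),g(b);o=np.zeros((480,800,3),np.uint8);o[:400,:275]=a;o[:475,280:780]=b
o=cv2.convertScaleAbs(o,alpha=1.3);cv2.imwrite("pics/c.png",o)
E
python3 -m inch '[{"x":0,"y":0,"z":-40,"spin":0,"hand":1},{"x":0,"y":0,"z":-80,"spin":0,"hand":1},{"x":0,"y":0,"z":-120,"spin":0,"hand":1},{"x":0,"y":0,"z":-160,"spin":0,"hand":1},{"x":0,"y":0,"z":-180,"spin":0,"hand":1},{"x":0,"y":0,"z":-180,"spin":0,"hand":1},{"x":0,"y":0,"z":-180,"spin":0,"hand":1}]' 25
```

```text
time_s: 4.07
tcp_pos: [422.5, -69.8, 184.9]
tool_rot: [[0.996, -0.089, 0.003], [-0.089, -0.996, -0.001], [0.004, 0.001, -1.0]]
force: [-0.1, -0.2, -1.4]
grip_width: 67.5
grip_force: 25.0
```

View pics/c.png

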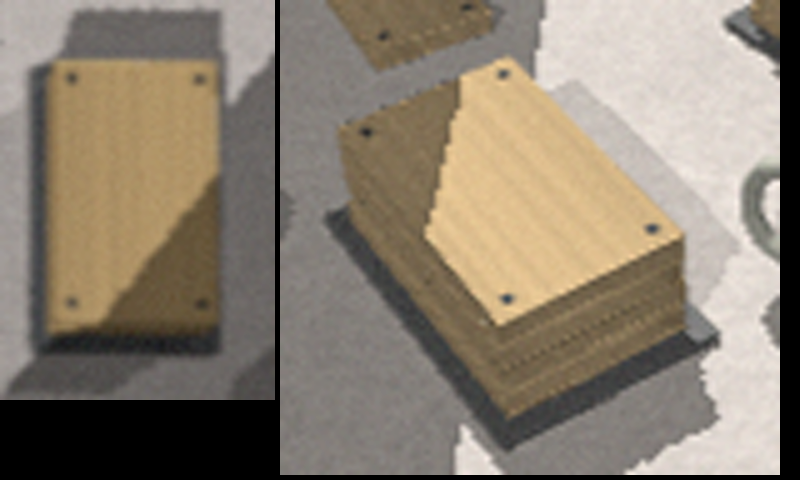

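```bash
python3 - <<'E'
from h import *
from scipy.optimize import least_squares
t=camera("top");s=camera("scene")
T=[((75,46),(48,60)),((75,-46),(219,60)),((-75,-46),(219,321)),((-75,46),(46,321))]
S=[((75,46),(405,237)),((-75,-46),(55,125)),((-75,46),(232,57)),((75,-46),(222,325))]
Y=[((-86,-56),(45,213)),((86,-56),(228,450)),((86,56),(438,338))]
obs=[(t,l,(300+p[0]/5-.4,155+p[1]/5-.4),1) for l,p in T]+[(s,l,(195+p[0]/5-.4,205+p[1]/5-.4),1) for l,p in S]+[(s,l,(195+p[0]/5-.4,205+p[1]/5-.4),0) for l,p in Y]
def f(q):
    x,y,a,h=q;r=[]
    for c,l,p,k in obs:
        w=[x+l[0]*np.cos(a)-l[1]*np.sin(a),y+l[0]*np.sin(a)+l[1]*np.cos(a),h if k else 6]
        r+=list(w2px(c,w)-np.array(p))
    return r
o=least_squares(f,[650,-125,0,60]);print(o.x.round(1),np.degrees(o.x[2]),np.round(o.fun,1))
x,y,a,h=o.x;goal(x,y,185,np.degrees(a));goal(x,y,h+12,np.degrees(a))
E
```

```text
[ 651.7 -128.9   -0.    63.5] -0.9786421193565102 [ 0.6 -0.7 -1.1 -0.3 -0.7  0.2  0.7 -0.3  0.4 -0.3  0.3  0.5 -0.1 -0.4
 -0.5  0.3 -0.5  0.3 -1.2 -0.5  0.7 -0.8]
row [235.6  38.8  -2.8] spin -0.072 ang -5.1 dist 239.0
row [235.8  38.9 106.7] spin -0.072 ang -5.1 dist 262.0
```

Open pile: centre (652,-129), -1°, top about 63.5 mm. I'll carry the board over and lower it in steps.

```bash
python3 -m inch '[{"x":236,"y":39,"z":-3,"spin":-0.072,"hand":1},{"x":236,"y":39,"z":-3,"spin":-0.072,"hand":1},{"x":236,"y":39,"z":-3,"spin":-0.072,"hand":1},{"x":236,"y":39,"z":-3,"spin":-0.072,"hand":1},{"x":236,"y":39,"z":-3,"spin":-0.072,"hand":1},{"x":236,"y":39,"z":-3,"spin":-0.072,"hand":1},{"x":236,"y":39,"z":-3,"spin":-0.072,"hand":1},{"x":236,"y":39,"z":-3,"spin":-0.072,"hand":1},{"x":236,"y":39,"z":37,"spin":-0.072,"hand":1},{"x":236,"y":39,"z":77,"spin":-0.072,"hand":1},{"x":236,"y":39,"z":100,"spin":-0.072,"hand":1},{"x":236,"y":39,"z":107,"spin":-0.072,"hand":1},{"x":236,"y":39,"z":110,"spin":-0.072,"hand":1},{"x":236,"y":39,"z":113,"spin":-0.072,"hand":1},{"x":236,"y":39,"z":113,"spin":-0.072,"hand":1}]' 25
```

```text
time_s: 5.42
tcp_pos: [653.7, -129.7, 71.7]
tool_rot: [[1.0, -0.017, 0.001], [-0.017, -1.0, -0.0], [0.001, 0.0, -1.0]]
force: [0.2, 0.2, -1.1]
grip_width: 68.1
grip_force: 25.0
```

```bash
python3 -m inch '[{"x":0,"y":0,"z":1.5,"spin":0,"hand":1},{"x":0,"y":0,"z":3,"spin":0,"hand":1},{"x":0,"y":0,"z":3,"spin":0,"hand":1},{"x":0,"y":0,"z":3,"spin":0,"hand":1}]'
```

```text
time_s: 5.75
tcp_pos: [653.8, -129.7, 68.6]
tool_rot: [[1.0, -0.017, 0.001], [-0.017, -1.0, -0.0], [0.001, 0.0, -1.0]]
force: [0.2, 0.1, 1.7]
grip_width: 67.5
grip_force: 25.0
```

```bash
python3 -m inch '[{"x":0,"y":0,"z":1,"spin":0,"hand":1},{"x":0,"y":0,"z":1,"spin":0,"hand":1},{"x":0,"y":0,"z":1,"spin":0,"hand":-1},{"x":0,"y":0,"z":1,"spin":0,"hand":-1},{"x":0,"y":0,"z":1,"spin":0,"hand":-1},{"x":0,"y":0,"z":1,"spin":0,"hand":-1},{"x":0,"y":0,"z":-20,"spin":0,"hand":-1},{"x":0,"y":0,"z":-60,"spin":0,"hand":-1},{"x":0,"y":0,"z":-100,"spin":0,"hand":-1},{"x":0,"y":0,"z":-130,"spin":0,"hand":-1},{"x":0,"y":0,"z":-130,"spin":0,"hand":-1}]'
python3 -c "
from h import *
wood(z=77);goal(503,389,190,11.4)
c=wood('top')"
```

```text
time_s: 6.67
tcp_pos: [657.6, -130.8, 205.2]
tool_rot: [[1.0, -0.017, 0.012], [-0.017, -1.0, -0.003], [0.012, 0.003, -1.0]]
force: [0.1, -0.6, 0.4]
grip_width: 87.5
grip_force: 0.0
(484, 416, 76, 4) [ 421. -383.] [79.  4.] long-axis deg 88.8
(454, 327, 40, 72) [ 489. -325.] [90. 32.] long-axis deg 16.3
(60, 327, 39, 72) [498.  67.] [32. 89.] long-axis deg -17.3
(475, 279, 67, 29) [ 567. -344.] [63. 29.] long-axis deg 88.9
(0, 139, 97, 169) [633.  67.] [ 84. 167.] long-axis deg -13.6
(219, 118, 110, 164) [ 656. -129.] [ 88. 144.] long-axis deg -0.8
row [-162.  -516.7    9.6] spin -0.216 ang -1.0 dist 542.0
(239, 252, 27, 31) [446.  81.] [79. 67.] long-axis deg 10.6
(406, 234, 27, 29) [ 498. -398.] [79. 69.] long-axis deg 7.7
(131, 225, 29, 45) [503. 390.] [120.  69.] long-axis deg 11.3
(311, 179, 33, 43) [ 638. -137.] [ 93. 126.] long-axis deg -1.4
(218, 172, 39, 58) [637. 128.] [165. 101.] long-axis deg 6.8
```

```bash
python3 -m inch '[{"x":-162,"y":-517,"z":10,"spin":-0.216,"hand":-1},{"x":-162,"y":-517,"z":10,"spin":-0.216,"hand":-1},{"x":-162,"y":-517,"z":10,"spin":-0.216,"hand":-1},{"x":-162,"y":-517,"z":10,"spin":-0.216,"hand":-1},{"x":-162,"y":-517,"z":10,"spin":-0.216,"hand":-1},{"x":-162,"y":-517,"z":10,"spin":-0.216,"hand":-1},{"x":-162,"y":-517,"z":10,"spin":-0.216,"hand":-1},{"x":-162,"y":-517,"z":10,"spin":-0.216,"hand":-1},{"x":-162,"y":-517,"z":10,"spin":-0.216,"hand":-1},{"x":-162,"y":-517,"z":10,"spin":-0.216,"hand":-1},{"x":-162,"y":-517,"z":10,"spin":-0.216,"hand":-1},{"x":-162,"y":-517,"z":10,"spin":-0.216,"hand":-1},{"x":-162,"y":-517,"z":10,"spin":-0.216,"hand":-1},{"x":-162,"y":-517,"z":10,"spin":-0.216,"hand":-1},{"x":-162,"y":-517,"z":10,"spin":-0.216,"hand":-1},{"x":-162,"y":-517,"z":10,"spin":-0.216,"hand":-1}]'
python3 -c "
from h import *
wood();goal(503,390,4,11.4)
c=snap('top','top1.png')"
```

```text
time_s: 8.1
tcp_pos: [499.2, 389.3, 185.9]
tool_rot: [[0.98, 0.199, -0.003], [0.199, -0.98, -0.002], [-0.003, 0.002, -1.0]]
force: [0.5, -0.7, 0.1]
grip_width: 87.8
grip_force: 0.0
(484, 416, 76, 4) [279.  41.] [ 5. 92.] long-axis deg -78.7
(60, 328, 39, 71) [253. 571.] [ 36. 105.] long-axis deg -5.9
(454, 327, 40, 72) [342. 125.] [105.  37.] long-axis deg 28.9
(505, 253, 55, 55) [456.  99.] [64. 59.] long-axis deg 11.4
(236, 120, 74, 122) [503. 393.] [119.  67.] long-axis deg 11.4
(514, 23, 46, 174) [608. 169.] [156.  42.] long-axis deg 25.0
row [  3.9  -1.  182.3] spin -0.001 ang 11.4 dist 182.0
```

View pics/top1.png

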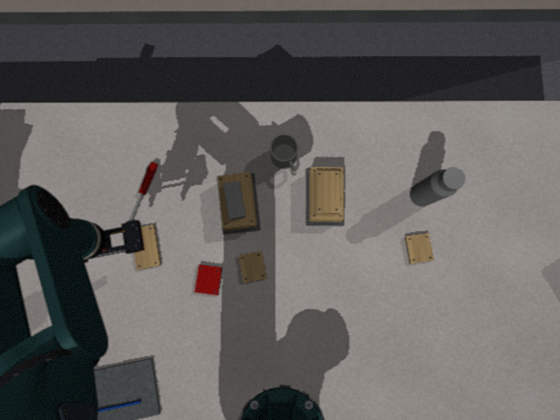

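```bash
python3 -c "
from h import *
goal(503,392,4,11.4);print(arm.read_state()['tcp_pos'])"
```

```text
row [  3.8  -3.2 182.7] spin -0.002 ang 11.3 dist 183.0
[500.20688743 388.40618277 186.70502095]
```

```bash
python3 -m inch '[{"x":3.5,"y":-3,"z":40,"spin":0,"hand":-1},{"x":3.5,"y":-3,"z":80,"spin":0,"hand":-1},{"x":3.5,"y":-3,"z":120,"spin":0,"hand":-1},{"x":3.5,"y":-3,"z":150,"spin":0,"hand":-1},{"x":3.5,"y":-3,"z":170,"spin":0,"hand":-1},{"x":3.5,"y":-3,"z":176,"spin":0,"hand":-1},{"x":3.5,"y":-3,"z":178,"spin":0,"hand":-1},{"x":3.5,"y":-3,"z":178,"spin":0,"hand":-1}]'; python3 -c "
from h import *
goal(503,392,4,11.4)"
```

```text
time_s: 8.87
tcp_pos: [503.9, 393.1, 10.1]
tool_rot: [[0.981, 0.196, 0.0], [0.196, -0.981, 0.0], [0.0, -0.0, -1.0]]
force: [0.5, -0.3, 0.1]
grip_width: 87.6
grip_force: 0.0
row [-1.1  0.9  6.1] spin -0.002 ang 11.3 dist 6.0
```

```bash
python3 -m inch '[{"x":-1,"y":0,"z":6,"spin":0,"hand":-1},{"x":-1,"y":0,"z":6,"spin":0,"hand":-1},{"x":-1,"y":0,"z":6,"spin":0,"hand":1},{"x":-1,"y":0,"z":6,"spin":0,"hand":1},{"x":-1,"y":0,"z":6,"spin":0,"hand":1},{"x":-1,"y":0,"z":6,"spin":0,"hand":1},{"x":-1,"y":0,"z":6,"spin":0,"hand":1},{"x":-1,"y":0,"z":6,"spin":0,"hand":1},{"x":-1,"y":0,"z":-40,"spin":0,"hand":1},{"x":-1,"y":0,"z":-80,"spin":0,"hand":1},{"x":-1,"y":0,"z":-120,"spin":0,"hand":1},{"x":-1,"y":0,"z":-160,"spin":0,"hand":1},{"x":-1,"y":0,"z":-190,"spin":0,"hand":1},{"x":-1,"y":0,"z":-190,"spin":0,"hand":1},{"x":-1,"y":0,"z":-190,"spin":0,"hand":1},{"x":-1,"y":0,"z":-190,"spin":0,"hand":1}]' 25; python3 -c "
from h import *
goal(653,-129,200,-1)"
```

```text
time_s: 10.2
tcp_pos: [501.2, 393.1, 198.6]
tool_rot: [[0.98, 0.198, -0.002], [0.198, -0.98, -0.001], [-0.002, 0.001, -1.0]]
force: [-0.0, -0.2, -1.7]
grip_width: 67.5
grip_force: 25.0
row [ 45.7 541.8  -1.2] spin 0.216 ang 11.4 dist 544.0
```

```bash
python3 -m inch '[{"x":46,"y":542,"z":0,"spin":0.216,"hand":1},{"x":46,"y":542,"z":0,"spin":0.216,"hand":1},{"x":46,"y":542,"z":0,"spin":0.216,"hand":1},{"x":46,"y":542,"z":0,"spin":0.216,"hand":1},{"x":46,"y":542,"z":0,"spin":0.216,"hand":1},{"x":46,"y":542,"z":0,"spin":0.216,"hand":1},{"x":46,"y":542,"z":0,"spin":0.216,"hand":1},{"x":46,"y":542,"z":0,"spin":0.216,"hand":1},{"x":46,"y":542,"z":0,"spin":0.216,"hand":1},{"x":46,"y":542,"z":0,"spin":0.216,"hand":1},{"x":46,"y":542,"z":0,"spin":0.216,"hand":1},{"x":46,"y":542,"z":0,"spin":0.216,"hand":1},{"x":46,"y":542,"z":0,"spin":0.216,"hand":1},{"x":46,"y":542,"z":0,"spin":0.216,"hand":1},{"x":46,"y":542,"z":0,"spin":0.216,"hand":1},{"x":46,"y":542,"z":0,"spin":0.216,"hand":1},{"x":46,"y":542,"z":40,"spin":0.216,"hand":1},{"x":46,"y":542,"z":80,"spin":0.216,"hand":1},{"x":46,"y":542,"z":100,"spin":0.216,"hand":1},{"x":46,"y":542,"z":100,"spin":0.216,"hand":1}]' 25; python3 -c "
from h import *
goal(653,-129,83,-1)"
```

```text
time_s: 11.87
tcp_pos: [648.7, -125.0, 93.4]
tool_rot: [[1.0, -0.015, -0.012], [-0.015, -1.0, 0.004], [-0.012, -0.004, -1.0]]
force: [-0.5, 0.5, -1.0]
grip_width: 68.0
grip_force: 25.0
row [ 4.5  4.  10.3] spin 0.002 ang -0.9 dist 12.0
```

```bash
python3 -m inch '[{"x":0,"y":0,"z":4,"spin":0,"hand":1},{"x":0,"y":0,"z":4,"spin":0,"hand":1},{"x":0,"y":0,"z":4,"spin":0,"hand":1},{"x":0,"y":0,"z":4,"spin":0,"hand":1}]'; python3 -c "
from h import *
goal(653,-129,82,-1)"
```

```text
time_s: 12.2
tcp_pos: [655.6, -128.7, 97.7]
tool_rot: [[1.0, -0.017, 0.003], [-0.017, -1.0, -0.001], [0.003, 0.001, -1.0]]
force: [-0.3, 0.2, -0.4]
grip_width: 68.0
grip_force: 25.0
row [-2.6  0.4 15.7] spin 0.001 ang -1.0 dist 16.0
```

```bash
python3 -m inch '[{"x":-2,"y":0,"z":8,"spin":0,"hand":1},{"x":-2,"y":0,"z":12,"spin":0,"hand":1},{"x":-2,"y":0,"z":14,"spin":0,"hand":1},{"x":-2,"y":0,"z":14,"spin":0,"hand":1},{"x":-2,"y":0,"z":15.5,"spin":0,"hand":1},{"x":-2,"y":0,"z":15.5,"spin":0,"hand":1},{"x":-2,"y":0,"z":15.5,"spin":0,"hand":1}]'
```

```text
time_s: 12.78
tcp_pos: [651.8, -128.6, 82.0]
tool_rot: [[1.0, -0.017, -0.0], [-0.017, -1.0, 0.0], [-0.0, -0.0, -1.0]]
force: [-5.3, 1.5, 13.7]
grip_width: 67.5
grip_force: 25.0
```

```bash
python3 -m inch '[{"x":0,"y":0,"z":0,"spin":0,"hand":-1},{"x":0,"y":0,"z":0,"spin":0,"hand":-1},{"x":0,"y":0,"z":0,"spin":0,"hand":-1},{"x":0,"y":0,"z":0,"spin":0,"hand":-1},{"x":0,"y":0,"z":-20,"spin":0,"hand":-1},{"x":0,"y":0,"z":-60,"spin":0,"hand":-1},{"x":0,"y":0,"z":-100,"spin":0,"hand":-1},{"x":0,"y":0,"z":-120,"spin":0,"hand":-1},{"x":0,"y":0,"z":-120,"spin":0,"hand":-1},{"x":0,"y":0,"z":-120,"spin":0,"hand":-1},{"x":0,"y":0,"z":-120,"spin":0,"hand":-1}]'
python3 -c "
from h import *
wood(z=91,fn='w2.png');goal(446,81,180,10.5)"
```

```text
time_s: 13.7
tcp_pos: [651.3, -128.4, 198.8]
tool_rot: [[1.0, -0.017, -0.002], [-0.017, -1.0, 0.001], [-0.002, -0.001, -1.0]]
force: [0.2, -0.4, -0.3]
grip_width: 87.7
grip_force: 0.0
(483, 416, 77, 4) [ 434. -364.] [74.  4.] long-axis deg 89.0
(454, 328, 40, 71) [ 498. -309.] [85. 30.] long-axis deg 16.7
(60, 327, 39, 72) [504.  58.] [30. 85.] long-axis deg -18.5
(482, 275, 69, 33) [ 573. -333.] [61. 31.] long-axis deg 89.0
(0, 130, 97, 175) [637.  55.] [ 78. 161.] long-axis deg -14.2
(221, 109, 113, 168) [ 659. -129.] [ 84. 136.] long-axis deg -0.9
row [-208.4 -205.7   19. ] spin -0.2 ang -1.0 dist 293.0
```

View pics/w2.png

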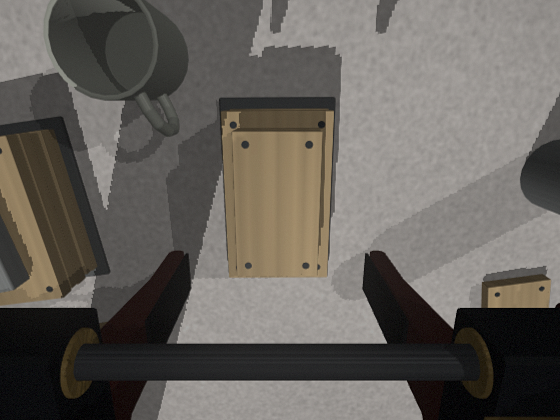

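Both long boards are stacked square, with the top board's holes at (245,145), (309,145), (249,265) and (305,265). Next is the short at (446,81).

```bash
python3 -c "
from h import *
c=camera('wrist')
P=[px2w(c,u,v,92) for u,v in ((245,145),(309,145),(249,265),(305,265))];print(np.mean(P,0).round(1),np.round(P))"
python3 -m inch '[{"x":-208,"y":-206,"z":10,"spin":-0.2,"hand":-1},{"x":-208,"y":-206,"z":10,"spin":-0.2,"hand":-1},{"x":-208,"y":-206,"z":10,"spin":-0.2,"hand":-1},{"x":-208,"y":-206,"z":10,"spin":-0.2,"hand":-1},{"x":-208,"y":-206,"z":10,"spin":-0.2,"hand":-1},{"x":-208,"y":-206,"z":10,"spin":-0.2,"hand":-1},{"x":-208,"y":-206,"z":10,"spin":-0.2,"hand":-1},{"x":-208,"y":-206,"z":10,"spin":-0.2,"hand":-1},{"x":-208,"y":-206,"z":10,"spin":-0.2,"hand":-1},{"x":-208,"y":-206,"z":10,"spin":-0.2,"hand":-1},{"x":-208,"y":-206,"z":10,"spin":-0.2,"hand":-1},{"x":-208,"y":-206,"z":10,"spin":-0.2,"hand":-1}]'
python3 -c "
from h import *
wood();goal(446,81,10,10.5)"
```

```text
[ 651.1 -128.9   92. ] [[ 701. -106.   92.]
 [ 700. -154.   92.]
 [ 602. -105.   92.]
 [ 601. -151.   92.]]
time_s: 14.8
tcp_pos: [449.1, 80.0, 190.0]
tool_rot: [[0.984, 0.18, 0.0], [0.18, -0.984, -0.0], [0.0, 0.0, -1.0]]
force: [-0.1, 0.2, 0.4]
grip_width: 87.8
grip_force: 0.0
(484, 416, 76, 4) [ 220. -267.] [ 5. 92.] long-axis deg -79.6
(60, 328, 39, 71) [203. 268.] [ 37. 106.] long-axis deg -7.1
(455, 327, 39, 72) [ 285. -184.] [106.  36.] long-axis deg 27.5
(238, 149, 71, 80) [447.  83.] [80. 67.] long-axis deg 10.8
(476, 0, 84, 103) [ 613. -119.] [78. 80.] long-axis deg -89.9
(191, 0, 131, 69) [580. 122.] [ 53. 112.] long-axis deg -79.6
row [ -2.8  -1.5 180. ] spin -0.002 ang 10.4 dist 180.0
```

```bash
python3 -m inch '[{"x":-1.5,"y":-2.8,"z":40,"spin":0,"hand":-1},{"x":-1.5,"y":-2.8,"z":80,"spin":0,"hand":-1},{"x":-1.5,"y":-2.8,"z":120,"spin":0,"hand":-1},{"x":-1.5,"y":-2.8,"z":160,"spin":0,"hand":-1},{"x":-1.5,"y":-2.8,"z":180,"spin":0,"hand":-1},{"x":-1.5,"y":-2.8,"z":186,"spin":0,"hand":-1},{"x":-1.5,"y":-2.8,"z":186,"spin":0,"hand":-1},{"x":-1.5,"y":-2.8,"z":186,"spin":0,"hand":-1},{"x":-1.5,"y":-2.8,"z":186,"spin":0,"hand":1},{"x":-1.5,"y":-2.8,"z":186,"spin":0,"hand":1},{"x":-1.5,"y":-2.8,"z":186,"spin":0,"hand":1},{"x":-1.5,"y":-2.8,"z":186,"spin":0,"hand":1},{"x":-1.5,"y":-2.8,"z":186,"spin":0,"hand":1},{"x":-1.5,"y":-2.8,"z":186,"spin":0,"hand":1}]' 25
```

```text
time_s: 16.02
tcp_pos: [446.9, 83.4, 5.4]
tool_rot: [[0.983, 0.182, 0.003], [0.182, -0.983, 0.0], [0.003, 0.0, -1.0]]
force: [-0.4, -0.9, 8.9]
grip_width: 67.7
grip_force: 25.0
```

```bash
python3 -m inch '[{"x":0,"y":0,"z":-40,"spin":0,"hand":1},{"x":0,"y":0,"z":-80,"spin":0,"hand":1},{"x":0,"y":0,"z":-120,"spin":0,"hand":1},{"x":0,"y":0,"z":-160,"spin":0,"hand":1},{"x":0,"y":0,"z":-180,"spin":0,"hand":1},{"x":163,"y":246,"z":-185,"spin":0.2,"hand":1},{"x":163,"y":246,"z":-185,"spin":0.2,"hand":1},{"x":163,"y":246,"z":-185,"spin":0.2,"hand":1},{"x":163,"y":246,"z":-185,"spin":0.2,"hand":1},{"x":163,"y":246,"z":-185,"spin":0.2,"hand":1},{"x":163,"y":246,"z":-185,"spin":0.2,"hand":1},{"x":163,"y":246,"z":-185,"spin":0.2,"hand":1},{"x":163,"y":246,"z":-185,"spin":0.2,"hand":1},{"x":163,"y":246,"z":-185,"spin":0.2,"hand":1},{"x":163,"y":246,"z":-185,"spin":0.2,"hand":1},{"x":163,"y":246,"z":-145,"spin":0.2,"hand":1},{"x":163,"y":246,"z":-110,"spin":0.2,"hand":1},{"x":163,"y":246,"z":-105,"spin":0.2,"hand":1},{"x":163,"y":246,"z":-105,"spin":0.2,"hand":1},{"x":163,"y":246,"z":-105,"spin":0.2,"hand":1}]' 25
python3 -c "
from h import *
goal(651.5,-129,97,-1)"
```

```text
time_s: 17.68
tcp_pos: [650.5, -127.9, 110.3]
tool_rot: [[1.0, -0.016, -0.0], [-0.016, -1.0, 0.0], [-0.0, -0.0, -1.0]]
force: [-0.1, -0.4, 0.1]
grip_width: 67.7
grip_force: 25.0
row [ 1.   1.1 13.3] spin 0.001 ang -0.9 dist 13.0
```

```bash
python3 -m inch '[{"x":1,"y":1,"z":7,"spin":0,"hand":1},{"x":1,"y":1,"z":10,"spin":0,"hand":1},{"x":1,"y":1,"z":11.5,"spin":0,"hand":1},{"x":1,"y":1,"z":12.5,"spin":0,"hand":1},{"x":1,"y":1,"z":12.5,"spin":0,"hand":1},{"x":1,"y":1,"z":12.5,"spin":0,"hand":1}]'
```

```text
time_s: 18.18
tcp_pos: [652.2, -130.0, 97.3]
tool_rot: [[1.0, -0.017, 0.001], [-0.017, -1.0, -0.0], [0.001, 0.0, -1.0]]
force: [0.1, -0.0, 2.3]
grip_width: 68.1
grip_force: 25.0
```

```bash
python3 -m inch '[{"x":-0.5,"y":-0.5,"z":0.8,"spin":0,"hand":1},{"x":-0.5,"y":-0.5,"z":0.8,"spin":0,"hand":1},{"x":-0.5,"y":-0.5,"z":0.8,"spin":0,"hand":-1},{"x":-0.5,"y":-0.5,"z":0.8,"spin":0,"hand":-1},{"x":-0.5,"y":-0.5,"z":0.8,"spin":0,"hand":-1},{"x":-0.5,"y":-0.5,"z":0.8,"spin":0,"hand":-1},{"x":-0.5,"y":-0.5,"z":-20,"spin":0,"hand":-1},{"x":0,"y":0,"z":-60,"spin":0,"hand":-1},{"x":0,"y":0,"z":-90,"spin":0,"hand":-1},{"x":0,"y":0,"z":-90,"spin":0,"hand":-1},{"x":0,"y":0,"z":-90,"spin":0,"hand":-1},{"x":0,"y":0,"z":-90,"spin":0,"hand":-1}]'
python3 -c "
from h import *
wood(z=106,fn='w3.png');goal(498,-397,190,7.7);wood('top')"
```

```text
time_s: 19.18
tcp_pos: [651.2, -129.7, 186.0]
tool_rot: [[1.0, -0.017, -0.001], [-0.017, -1.0, 0.0], [-0.001, -0.0, -1.0]]
force: [-0.5, -0.3, -0.4]
grip_width: 87.9
grip_force: 0.0
(484, 416, 76, 4) [ 465. -341.] [66.  3.] long-axis deg 89.0
(454, 327, 40, 72) [ 522. -292.] [76. 27.] long-axis deg 16.7
(60, 327, 39, 72) [528.  37.] [26. 77.] long-axis deg -18.5
(487, 280, 73, 28) [ 587. -320.] [59. 24.] long-axis deg 89.0
(0, 131, 90, 177) [645.  38.] [ 66. 145.] long-axis deg -14.1
(217, 109, 118, 175) [ 664. -130.] [ 78. 128.] long-axis deg -0.7
row [-148.1  270.    -4.7] spin -0.152 ang -1.0 dist 308.0
(406, 233, 27, 30) [ 498. -398.] [78. 69.] long-axis deg 7.9
(312, 188, 32, 34) [ 625. -138.] [90. 99.] long-axis deg -1.4
(218, 172, 39, 58) [637. 128.] [165. 101.] long-axis deg 6.9
```

View pics/w3.png

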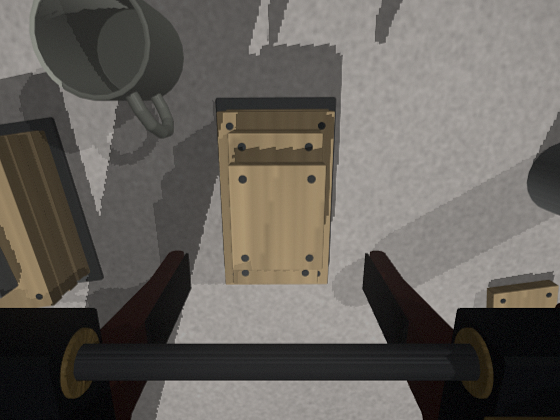

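The first short board sits squarely on top, with its holes at (242,179), (311,179), (245,258) and (309,258). Next is the second short.

```bash
python3 -m inch '[{"x":-148,"y":270,"z":-5,"spin":-0.152,"hand":-1},{"x":-148,"y":270,"z":-5,"spin":-0.152,"hand":-1},{"x":-148,"y":270,"z":-5,"spin":-0.152,"hand":-1},{"x":-148,"y":270,"z":-5,"spin":-0.152,"hand":-1},{"x":-148,"y":270,"z":-5,"spin":-0.152,"hand":-1},{"x":-148,"y":270,"z":-5,"spin":-0.152,"hand":-1},{"x":-148,"y":270,"z":-5,"spin":-0.152,"hand":-1},{"x":-148,"y":270,"z":-5,"spin":-0.152,"hand":-1},{"x":-148,"y":270,"z":-5,"spin":-0.152,"hand":-1},{"x":-148,"y":270,"z":-5,"spin":-0.152,"hand":-1},{"x":-148,"y":270,"z":-5,"spin":-0.152,"hand":-1},{"x":-148,"y":270,"z":-5,"spin":-0.152,"hand":-1},{"x":-148,"y":270,"z":-5,"spin":-0.152,"hand":-1}]'
python3 -c "
from h import *
wood();goal(498,-398,4,7.8)"
```

```text
time_s: 20.37
tcp_pos: [499.8, -395.7, 191.2]
tool_rot: [[0.991, 0.136, -0.0], [0.136, -0.991, 0.001], [-0.0, -0.001, -1.0]]
force: [-0.3, 0.7, 0.2]
grip_width: 87.2
grip_force: 0.0
(484, 416, 76, 4) [ 254. -733.] [ 5. 92.] long-axis deg -82.1
(60, 328, 39, 71) [ 261. -196.] [ 37. 107.] long-axis deg -9.6
(454, 327, 40, 72) [ 324. -652.] [106.  37.] long-axis deg 25.3
(244, 148, 70, 80) [ 499. -398.] [80. 67.] long-axis deg 7.8
(0, 0, 48, 74) [ 604. -159.] [41. 63.] long-axis deg -3.1
row [ -2.1   2.  187.4] spin 0.001 ang 7.8 dist 187.0
```

```bash
python3 -m inch '[{"x":-1.5,"y":2,"z":40,"spin":0,"hand":-1},{"x":-1.5,"y":2,"z":80,"spin":0,"hand":-1},{"x":-1.5,"y":2,"z":120,"spin":0,"hand":-1},{"x":-1.5,"y":2,"z":160,"spin":0,"hand":-1},{"x":-1.5,"y":2,"z":180,"spin":0,"hand":-1},{"x":-1.5,"y":2,"z":187,"spin":0,"hand":-1},{"x":-1.5,"y":2,"z":187,"spin":0,"hand":-1},{"x":-1.5,"y":2,"z":187,"spin":0,"hand":-1},{"x":-1.5,"y":2,"z":187,"spin":0,"hand":1},{"x":-1.5,"y":2,"z":187,"spin":0,"hand":1},{"x":-1.5,"y":2,"z":187,"spin":0,"hand":1},{"x":-1.5,"y":2,"z":187,"spin":0,"hand":1},{"x":-1.5,"y":2,"z":187,"spin":0,"hand":1},{"x":-1.5,"y":2,"z":187,"spin":0,"hand":1}]' 25
python3 -c "
from h import *
goal(652,-129.5,127,-1)"
```

```text
time_s: 21.58
tcp_pos: [498.7, -400.0, 6.0]
tool_rot: [[0.991, 0.134, 0.002], [0.134, -0.991, -0.001], [0.001, 0.001, -1.0]]
force: [0.4, 1.0, 6.6]
grip_width: 67.5
grip_force: 25.0
row [ 188.5 -247.3 -121.1] spin 0.152 ang 7.7 dist 334.0
```

```bash
python3 -m inch '[{"x":0,"y":0,"z":-40,"spin":0,"hand":1},{"x":0,"y":0,"z":-80,"spin":0,"hand":1},{"x":0,"y":0,"z":-120,"spin":0,"hand":1},{"x":0,"y":0,"z":-160,"spin":0,"hand":1},{"x":0,"y":0,"z":-180,"spin":0,"hand":1},{"x":188.5,"y":-247,"z":-185,"spin":0.152,"hand":1},{"x":188.5,"y":-247,"z":-185,"spin":0.152,"hand":1},{"x":188.5,"y":-247,"z":-185,"spin":0.152,"hand":1},{"x":188.5,"y":-247,"z":-185,"spin":0.152,"hand":1},{"x":188.5,"y":-247,"z":-185,"spin":0.152,"hand":1},{"x":188.5,"y":-247,"z":-185,"spin":0.152,"hand":1},{"x":188.5,"y":-247,"z":-185,"spin":0.152,"hand":1},{"x":188.5,"y":-247,"z":-185,"spin":0.152,"hand":1},{"x":188.5,"y":-247,"z":-185,"spin":0.152,"hand":1},{"x":188.5,"y":-247,"z":-185,"spin":0.152,"hand":1},{"x":188.5,"y":-247,"z":-150,"spin":0.152,"hand":1},{"x":188.5,"y":-247,"z":-120,"spin":0.152,"hand":1},{"x":188.5,"y":-247,"z":-120,"spin":0.152,"hand":1},{"x":188.5,"y":-247,"z":-120,"spin":0.152,"hand":1},{"x":188.5,"y":-247,"z":-120,"spin":0.152,"hand":1}]' 25
python3 -c "
from h import *
goal(652,-129,111.5,-1)"
```

```text
time_s: 23.25
tcp_pos: [651.8, -130.8, 125.9]
tool_rot: [[1.0, -0.019, 0.001], [-0.019, -1.0, -0.0], [0.001, 0.0, -1.0]]
force: [0.3, -0.8, -0.6]
grip_width: 67.6
grip_force: 25.0
row [ 0.1 -1.8 14.4] spin -0.001 ang -1.1 dist 15.0
```

```bash
python3 -m inch '[{"x":0,"y":-1.5,"z":7,"spin":0,"hand":1},{"x":0,"y":-1.5,"z":10,"spin":0,"hand":1},{"x":0,"y":-1.5,"z":12,"spin":0,"hand":1},{"x":0,"y":-1.5,"z":13.5,"spin":0,"hand":1},{"x":0,"y":-1.5,"z":13.5,"spin":0,"hand":1},{"x":0,"y":-1.5,"z":13.5,"spin":0,"hand":1}]'
```

```text
time_s: 23.75
tcp_pos: [651.8, -128.0, 111.8]
tool_rot: [[1.0, -0.017, 0.001], [-0.017, -1.0, -0.0], [0.001, 0.0, -1.0]]
force: [-1.8, 0.1, 3.7]
grip_width: 67.8
grip_force: 25.0
```

```bash
python3 -m inch '[{"x":0,"y":0,"z":0.5,"spin":0,"hand":1},{"x":0,"y":0,"z":0.5,"spin":0,"hand":-1},{"x":0,"y":0,"z":0.5,"spin":0,"hand":-1},{"x":0,"y":0,"z":0.5,"spin":0,"hand":-1},{"x":0,"y":0,"z":0.5,"spin":0,"hand":-1},{"x":0,"y":0,"z":-20,"spin":0,"hand":-1},{"x":0,"y":0,"z":-60,"spin":0,"hand":-1},{"x":0,"y":0,"z":-90,"spin":0,"hand":-1},{"x":0,"y":0,"z":-90,"spin":0,"hand":-1},{"x":0,"y":0,"z":-90,"spin":0,"hand":-1},{"x":0,"y":0,"z":-90,"spin":0,"hand":-1}]'
python3 -c "
from h import *
snap('wrist','w4.png');goal(620,128,200,6.5)"
```

```text
time_s: 24.67
tcp_pos: [651.1, -127.7, 200.5]
tool_rot: [[1.0, -0.017, -0.001], [-0.017, -1.0, 0.0], [-0.001, -0.0, -1.0]]
force: [0.4, 0.1, 0.0]
grip_width: 87.6
grip_force: 0.0
row [ -35. -255.    0.] spin -0.131 ang -1.0 dist 257.0
```

View pics/w4.png

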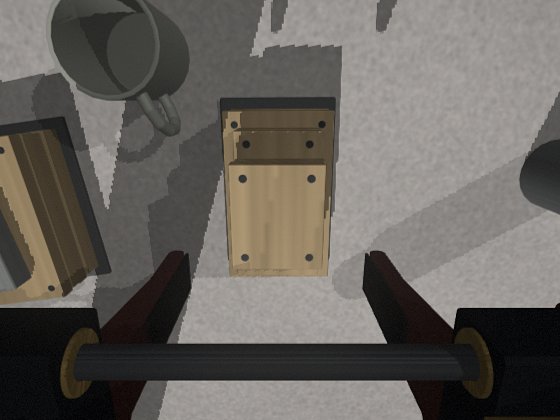

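The stack of four is square; its top holes are at (242,179), (311,179), (245,258) and (309,258). On to the weight.

```bash
python3 -m inch '[{"x":-25,"y":-255,"z":0,"spin":-0.131,"hand":-1},{"x":-25,"y":-255,"z":0,"spin":-0.131,"hand":-1},{"x":-25,"y":-255,"z":0,"spin":-0.131,"hand":-1},{"x":-25,"y":-255,"z":0,"spin":-0.131,"hand":-1},{"x":-25,"y":-255,"z":0,"spin":-0.131,"hand":-1},{"x":-25,"y":-255,"z":0,"spin":-0.131,"hand":-1},{"x":-25,"y":-255,"z":0,"spin":-0.131,"hand":-1},{"x":-25,"y":-255,"z":0,"spin":-0.131,"hand":-1},{"x":-25,"y":-255,"z":0,"spin":-0.131,"hand":-1},{"x":-25,"y":-255,"z":0,"spin":-0.131,"hand":-1},{"x":-25,"y":-255,"z":0,"spin":-0.131,"hand":-1},{"x":-25,"y":-255,"z":0,"spin":-0.131,"hand":-1}]'
python3 -c "
from h import *
c=snap('wrist','w5.png');net(c,'weight_a','wrist');net(c,'tray_a','wrist');print(arm.read_state()['tcp_pos'])"
```

```text
time_s: 25.72
tcp_pos: [631.2, 125.8, 201.0]
tool_rot: [[0.994, 0.111, -0.0], [0.111, -0.994, -0.0], [-0.0, 0.0, -1.0]]
force: [0.9, 0.3, 0.6]
grip_width: 87.7
grip_force: 0.0
weight_a wrist landmark_of 0.96 [627. 126.  76.] [275. 207.]
[631.13845218 126.48597844 201.19821284]
```

View pics/w5.png

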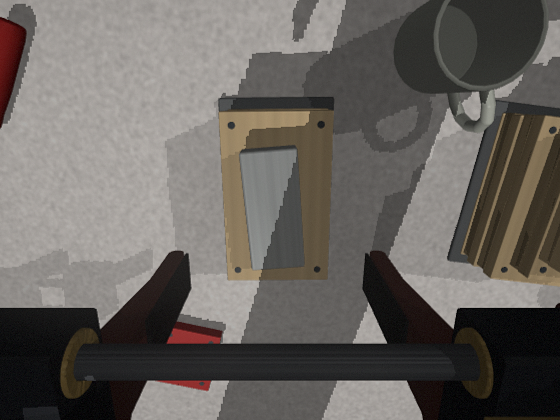

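```bash
python3 - <<'E'
from h import *
c=camera("wrist")
for h in (55,60,65,70,75):
    a,b,d,e=[px2w(c,u,v,h)[:2] for u,v in((219,110),(334,109),(327.5,279.5),(227,279.5))]
    p,q,r,s=[px2w(c,u,v,h+22)[:2] for u,v in((240.5,151),(297,148),(304.5,268),(252,269.5))]
    n=lambda v:round(float(np.linalg.norm(v)),1)
    m=(p+q-r-s)/2
    print(h,n(a-b),n(d-e),n(a-e),n(b-d),"W",n(p-q),n(r-s),n(p-s),n(q-r),((p+q+r+s)/4).round(1),round(np.degrees(np.arctan2(m[1],m[0])),1))
E
```

```text
55 96.1 97.4 158.0 158.8 W 45.4 46.8 105.3 106.4 [622.4 127.5] 10.7
60 94.6 95.8 155.4 156.2 W 44.6 46.0 103.5 104.5 [624.  127.7] 10.7
65 93.0 94.2 152.9 153.6 W 43.8 45.2 101.7 102.6 [625.5 127.8] 10.7
70 91.4 92.6 150.3 151.1 W 43.0 44.3 99.8 100.8 [627.1 128. ] 10.7
75 89.9 91.1 147.7 148.5 W 42.2 43.5 98.0 98.9 [628.7 128.1] 10.7
```

```bash
python3 -m inch '[{"x":-4,"y":-2,"z":30,"spin":-0.075,"hand":-1},{"x":-4,"y":-2,"z":65,"spin":-0.075,"hand":-1},{"x":-4,"y":-2,"z":95,"spin":-0.075,"hand":-1},{"x":-4,"y":-2,"z":112,"spin":-0.075,"hand":-1},{"x":-4,"y":-2,"z":122,"spin":-0.075,"hand":-1},{"x":-4,"y":-2,"z":122,"spin":-0.075,"hand":-1},{"x":-4,"y":-2,"z":122,"spin":-0.075,"hand":-1},{"x":-4,"y":-2,"z":122,"spin":-0.075,"hand":1},{"x":-4,"y":-2,"z":122,"spin":-0.075,"hand":1},{"x":-4,"y":-2,"z":122,"spin":-0.075,"hand":1},{"x":-4,"y":-2,"z":122,"spin":-0.075,"hand":1},{"x":-4,"y":-2,"z":122,"spin":-0.075,"hand":1},{"x":-4,"y":-2,"z":122,"spin":-0.075,"hand":1},{"x":-4,"y":-2,"z":122,"spin":-0.075,"hand":1},{"x":-4,"y":-2,"z":122,"spin":-0.075,"hand":1}]' 50
```

```text
time_s: 27.17
tcp_pos: [626.9, 128.7, 79.4]
tool_rot: [[0.982, 0.188, 0.0], [0.188, -0.982, -0.0], [0.0, 0.001, -1.0]]
force: [-0.6, -1.9, 1.9]
grip_width: 44.7
grip_force: 50.0
```

```bash
python3 -m inch '[{"x":0,"y":0,"z":-20,"spin":0,"hand":1},{"x":0,"y":0,"z":-50,"spin":0,"hand":1},{"x":0,"y":0,"z":-90,"spin":0,"hand":1},{"x":0,"y":0,"z":-115,"spin":0,"hand":1},{"x":0,"y":0,"z":-115,"spin":0,"hand":1},{"x":-5,"y":30,"z":-115,"spin":0.03,"hand":1},{"x":-9,"y":60,"z":-115,"spin":0.06,"hand":1},{"x":-12,"y":90,"z":-115,"spin":0.09,"hand":1},{"x":-15,"y":120,"z":-115,"spin":0.12,"hand":1},{"x":-18,"y":150,"z":-115,"spin":0.15,"hand":1},{"x":-20,"y":180,"z":-115,"spin":0.18,"hand":1},{"x":-22,"y":210,"z":-115,"spin":0.206,"hand":1},{"x":-24,"y":240,"z":-115,"spin":0.206,"hand":1},{"x":-24,"y":258,"z":-115,"spin":0.206,"hand":1},{"x":-24,"y":258,"z":-115,"spin":0.206,"hand":1},{"x":-24,"y":258,"z":-115,"spin":0.206,"hand":1},{"x":-24,"y":258,"z":-100,"spin":0.206,"hand":1},{"x":-24,"y":258,"z":-80,"spin":0.206,"hand":1},{"x":-24,"y":258,"z":-70,"spin":0.206,"hand":1},{"x":-24,"y":258,"z":-70,"spin":0.206,"hand":1}]' 50
python3 -m inch '[{"x":0,"y":0,"z":0,"spin":0,"hand":1},{"x":0,"y":0,"z":0,"spin":0,"hand":1}]'
python3 -c "
from h import *
goal(651.5,-128.8,129,-1);snap('scene','s2.png')"
```

```text
time_s: 28.83
tcp_pos: [648.5, -126.5, 145.2]
tool_rot: [[1.0, -0.016, -0.007], [-0.016, -1.0, 0.003], [-0.007, -0.003, -1.0]]
force: [-0.4, 0.8, -8.0]
grip_width: 44.5
grip_force: 50.0
time_s: 29.0
tcp_pos: [652.1, -128.3, 149.7]
tool_rot: [[1.0, -0.016, 0.001], [-0.016, -1.0, 0.0], [0.001, -0.0, -1.0]]
force: [1.2, 0.4, -7.4]
grip_width: 44.5
grip_force: 50.0
row [-0.6  0.5 20.7] spin 0.001 ang -0.9 dist 21.0
```

View pics/s2.png

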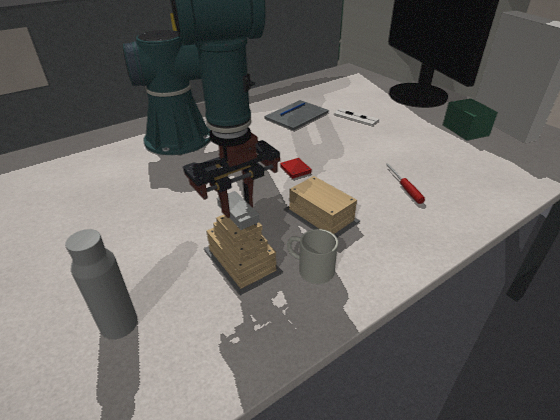

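The scene view shows the weight held over the tidy stack, around (240,215), with nothing disturbed. Lowering slowly.

```bash
python3 -m inch '[{"x":-0.5,"y":0.5,"z":6,"spin":0,"hand":1},{"x":-0.5,"y":0.5,"z":12,"spin":0,"hand":1},{"x":-0.5,"y":0.5,"z":16,"spin":0,"hand":1},{"x":-0.5,"y":0.5,"z":18,"spin":0,"hand":1},{"x":-0.5,"y":0.5,"z":18.5,"spin":0,"hand":1},{"x":-0.5,"y":0.5,"z":19,"spin":0,"hand":1},{"x":-0.5,"y":0.5,"z":19,"spin":0,"hand":1},{"x":-0.5,"y":0.5,"z":19,"spin":0,"hand":1}]'
```

```text
time_s: 29.72
tcp_pos: [651.3, -129.4, 130.4]
tool_rot: [[1.0, -0.017, 0.0], [-0.017, -1.0, 0.0], [0.0, -0.0, -1.0]]
force: [0.6, 0.1, -7.1]
grip_width: 44.7
grip_force: 50.0
```

```bash
python3 -m inch '[{"x":0,"y":0,"z":0.4,"spin":0,"hand":1},{"x":0,"y":0,"z":0.8,"spin":0,"hand":1},{"x":0,"y":0,"z":1,"spin":0,"hand":1},{"x":0,"y":0,"z":1,"spin":0,"hand":1},{"x":0,"y":0,"z":1,"spin":0,"hand":1}]'
```

```text
time_s: 30.13
tcp_pos: [651.1, -129.4, 129.2]
tool_rot: [[1.0, -0.017, 0.0], [-0.017, -1.0, 0.0], [0.0, -0.0, -1.0]]
force: [0.1, 0.5, -6.1]
grip_width: 44.3
grip_force: 50.0
```

```bash
python3 -m inch '[{"x":0,"y":0,"z":0.4,"spin":0,"hand":1},{"x":0,"y":0,"z":0.8,"spin":0,"hand":1},{"x":0,"y":0,"z":0.8,"spin":0,"hand":1},{"x":0,"y":0,"z":0.8,"spin":0,"hand":1}]'
```

```text
time_s: 30.47
tcp_pos: [651.1, -129.4, 128.4]
tool_rot: [[1.0, -0.017, 0.0], [-0.017, -1.0, 0.0], [0.0, -0.0, -1.0]]
force: [-0.4, 0.1, -5.7]
grip_width: 44.7
grip_force: 50.0
```

```bash
python3 -m inch '[{"x":0,"y":0,"z":0.3,"spin":0,"hand":1},{"x":0,"y":0,"z":0.6,"spin":0,"hand":1},{"x":0,"y":0,"z":0.6,"spin":0,"hand":1},{"x":0,"y":0,"z":0.6,"spin":0,"hand":1}]'
```

```text
time_s: 30.8
tcp_pos: [651.2, -129.4, 128.4]
tool_rot: [[1.0, -0.017, 0.0], [-0.017, -1.0, -0.0], [0.0, 0.0, -1.0]]
force: [-2.7, 1.8, -0.4]
grip_width: 44.5
grip_force: 50.0
```

Touching, with the load nearly off the gripper. Releasing and retreating.

```bash
python3 -m inch '[{"x":0,"y":0,"z":0,"spin":0,"hand":-1},{"x":0,"y":0,"z":0,"spin":0,"hand":-1},{"x":0,"y":0,"z":0,"spin":0,"hand":-1},{"x":0,"y":0,"z":0,"spin":0,"hand":-1},{"x":0,"y":0,"z":0,"spin":0,"hand":-1},{"x":0,"y":0,"z":-15,"spin":0,"hand":-1},{"x":0,"y":0,"z":-50,"spin":0,"hand":-1},{"x":0,"y":0,"z":-85,"spin":0,"hand":-1},{"x":0,"y":0,"z":-110,"spin":0,"hand":-1},{"x":0,"y":0,"z":-110,"spin":0,"hand":-1},{"x":0,"y":0,"z":-110,"spin":0,"hand":-1},{"x":0,"y":0,"z":-110,"spin":0,"hand":-1}]'
python3 -c "
from h import *
c=snap('wrist','w6.png');net(c,'weight_a','wrist')
for p in ((651,-129,141.5),): print(w2px(c,p))"
```

```text
time_s: 31.8
tcp_pos: [650.6, -129.3, 237.1]
tool_rot: [[1.0, -0.017, -0.001], [-0.017, -1.0, 0.0], [-0.001, -0.0, -1.0]]
force: [-0.3, -0.2, -0.7]
grip_width: 87.8
grip_force: 0.0
weight_a wrist landmark_of 0.74 [ 649. -130.  123.] [277. 208.]
[275.73218381 212.27708945]
```

View pics/w6.png

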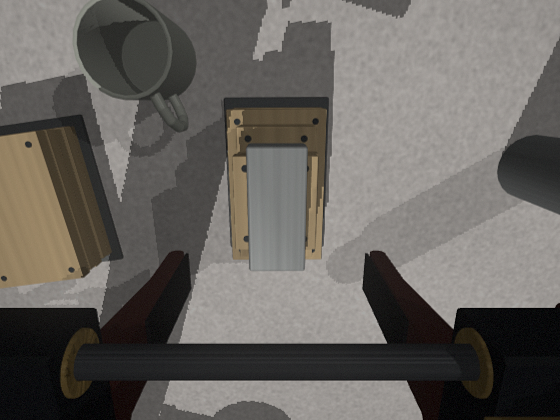

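The weight lies square at (277,208) on the stack, and no loose boards remain. I'll hand in.

```bash
python3 -c "
from h import *
wood('top')
print(arm.close_job())"
```

```text
(312, 183, 32, 39) [ 632. -138.] [ 90. 114.] long-axis deg -1.4
(218, 172, 39, 58) [637. 128.] [165. 101.] long-axis deg 6.8
the job is handed in; nothing more can be done
None
```

I stacked both long boards and then both short boards square on the open pile, set the steel weight gently on the middle along their length, left the flask, mug and screwdriver untouched, and handed the job in at about 32 s, though the hand-in call gave no verdict.

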